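# Lock the lab shaker for transport with its transit block

## Robot

A 6-joint arm with a two-finger parallel gripper is mounted at the origin on a cart in front of the work surface, level with it; the furniture and walls round the work are solid. World frame = base frame: x ahead of the robot, y to its left, z up, the work surface at z = 0. Lengths are in mm, angles in rad, forces in N, time in s.
With the tool pointing down it reaches from about 300 to 775 mm from the base axis. Payload 14.6 kg.
Tool frame: the origin (TCP) lies at the very end of the fingers, on their centre line; the grasp point (between the pads) lies 19 mm behind it (manip.grip_point_offset is the distance from the TCP to the grasp point, in mm); z points along the fingers, y is the line along which they close (so a half turn about z gives the same grasp; the last joint's range is limited). The gripper opens to 94 mm and grips with 3 to 60 N. Pads are 16 mm wide; open, the fingers measure 119 mm over their backs; the gripper's body (75 mm by 177 mm) begins 78 mm behind the grasp point.
Start: joints at [1.208, 0.3, 1.521, -0, 1.321, -0.067], TCP at [160.325, 526.104, 205.446] pointing down, gripper open.
Joint ranges: [-3.03, 3.03], [-0.79, 2.21], [0.23, 2.52], [-1.04, 4.18], [0, 3.07], [-2.55, 2.55]. Speed limits (rad/s): [2.22, 2.22, 2.57, 3.14, 3.14, 3.14].

## Interface

Orientations are given as [roll, pitch, yaw] about the fixed x, y, z axes, in that order (R = Rz(yaw) Ry(pitch) Rx(roll)).
In Python, from cell import telemetry, eyes, manip gives the robot as it stands.
- The arm moves only by the tool play_rows, never from a script. Its arguments are lists of equal length, an entry for each row: "translation": the shift along the world's x, y, z in m, a list of three; "yaw": the turn about the world's z in rad. A call has 1 to 12 rows; each row is the pose to reach, as a shift and turn from the pose commanded when the call began; what a row does not reach only later rows make up. A row lasts 1/8 s, in which the tool goes at most 62.5 mm and 10.7 degrees, less where a joint would pass 70% of its speed; a pose out of reach is approached as far as the arm can. A call with a gripper value outside its range is refused whole. "hand" is the opening, from 0 (shut) to 1 (fully open), set as the call begins (left out, the last holds). The fingers move at their own pace and stop on an object; "force" is the grip in N (left out, the last holds). Time passes only in rows, so rows that repeat a pose let the fingers close. It gives the time, the measured TCP pose, the force, the opening and the grip force at its end, in the units of the state.
- telemetry.read_state(): the state, without advancing time (a new reading comes with each control period).
- eyes.camera(name): name is "scene" or "top" or "wrist"; returns a dict with "pixels" (480x640x3 uint8, red, green, blue), "fx", "fy", "cx", "cy" (pixels), "cam_to_world" (4x4, takes a point from camera to world coordinates); the wrist camera has in their place "T_tool_cam" (4x4, takes a point from camera to tool coordinates, whose origin is the TCP and whose axes are the flange's). Camera axes: x right, y up, looking along -z (the intrinsics and any distortion apply to the point x, -y, -z); pixel columns grow to the right and rows downward; lengths in mm; the calibration is good to about 2 mm. The wrist camera is an equidistant fisheye: a pixel r from the principal point sees the ray r / f radians off the axis. A picture is of the moment at which its call begins: read the wrist's pose just before it. There is no depth.
- manip.sign_off(): hands the job in; it is judged then, once.
The state is a dict: "clock": time; "joints": joint angles; "qd": joint speeds; "effort": joint torques, N m; "eef_pos": TCP position; "eef_rot": TCP orientation; "wrist_force": force on the tool from outside, world axes, zero at the start; "moment": the same for the moment, N m; "finger_gap": finger opening in mm; "finger_force": force on a finger pad.
Only numpy, scipy, OpenCV 4.12 (cv2) and the standard library are available. Lean on these libraries where they do the work, as an engineer would, in place of code of your own. Each camera call takes 0.05 s, during which the arm holds its last target. There are 200 camera calls.

## Task

The bench shaker is about to be carried to another room: slide its carriage all the way back to its rear stop and lock it there with its transit block, the thicker-bodied of the two grey blocks in the tray. Push that block, lying as it lies in the tray and round nose first, into the gap that has opened under the deck between front rail and carriage, fully home until the shoulders of its head meet the end of the rail. Leave the slimmer block in its recess and the other things on the bench undisturbed.

Things in the scene. Friction and masses are not known exactly. Their poses are not given: they have to be found in the camera images.
- shaker: Low bench shaker, fixed: white base 240 (x) x 176 (y) x 40 mm, control panel on its -x face, a grey rail at each x end. Between the rails an aluminium carriage (168 mm along y, z 42 to 85 mm) slides along x; its deck (160 mm along y, z 85 to 93 mm) overhangs gap and front rail. Origin: centre of the underside; +x roughly away from the robot, +y to its left.
- front_rail (a point): Middle of the top of the shaker's fixed front rail, 22 mm thick (x), 170 mm long (y), z 40 to 81 mm. The gap lies behind it, from 11 mm behind (+x) this point to the carriage, open at both ends. The block goes in at the robot's right-hand end (-y), moving along the shaker's +y. Axes as the shaker's.
- mouth (a point): Centre of the gap's right-hand (-y) end with the carriage home, on the gap's floor, 40 mm above the bench; axes as the shaker's. The gap is then 28 mm wide (x +-14) and 45 mm high, floor to deck. The rail's end face, where the block's shoulder stops, is the plane y = 0 here (x -36 to -14 mm). The floor ends 3 mm outside it; then comes the bench, 40 mm lower.
- carriage (a joint): Slide of the carriage along the shaker's +x, in m; its value is the width of the gap. 0 = fully forward against the front rail, gap shut; 0.028 = home against the rear stop. It starts between 0 and 0.012, slides with about 3 N of friction, has no spring and stays where it is left.
- deck_lip (a point): Middle of the front (-x) face of the deck's upturned front lip; moves with the carriage. A flat upright face 130 mm along y, 6 mm thick, from 9 mm below to 9 mm above this point (z 89 to 107 mm). Push it along the shaker's +x to move the carriage. Below and before it are only the front rail (top z 81 mm) and the bench.
- tray: Fitted storage tray, fixed, 162 (x) x 172 (y) x 42 mm, floor 5 mm thick, black filling in a grey rim. Origin: centre of its underside; +x roughly away from the robot. Two recesses along x, centred at y = +31 and -31 mm, hold one block each, noses to +x, tops 3 mm proud. Which block lies in which recess varies.
- trench (a point): Middle of the tray on its floor (5 mm up). A trench across the tray, x -24 to +24 mm and y -78 to +78 mm from here, down to the floor, leaves the blocks' flanks free for fingers; elsewhere the recess walls, 42 mm high, stand 2 to 7 mm from the block. Axes as the tray's.
- transit_block: The thicker grey plastic block, 140 mm long, 40 high, 0.14 to 0.28 kg, in the tray. Origin: centre of its underside; +x to the nose, z up. Body 26 mm thick (y +-13) from x = -34 to the tip at +70 mm (half-round nose, radius 13, in plan); head 40 mm wide (y +-20), x -70 to -34. Centre of mass at x = -6. Home in the gap, +x points along the shaker's +y and the head sticks out.
- shoulder (a point): On the transit block's underside, on its centre line at the plane of the two shoulders where the head begins (x = -34 mm in the block's frame). Axes as the block's. Fully home it lies at point mouth.
- slim_block: The other shaker's grey block, same length, height and head but with a body only 16 mm thick. Frame as for the transit block. It stays in the tray.
- cup: Specimen cup with a screw lid, 62 mm across, 70 mm high, standing to the right of the shaker just beyond the line along which the block goes in (its centre 98 to 119 mm from that line); bystander. Origin: centre of its underside.
- bottle: Small amber reagent bottle, 34 mm across, 76 mm high, standing to the right of the shaker on the robot's side of the line along which the block goes in (its centre 91 to 103 mm from that line); bystander. Origin: centre of its underside.
- timer: Flat digital timer, 68 x 62 x 18 mm; bystander. Origin: centre of its underside.
- forceps: Steel forceps lying flat near the front edge at the far right, 132 mm long (y), 10 mm high; bystander. Origin: centre of its underside.
- dish: Shallow white weighing dish, 63 (x) x 111 (y) x 13 mm, near the front edge at the left; bystander. Origin: centre of its underside.
- jar: Jar of cotton buds, 77 mm across, 80 mm high, standing behind the tray; bystander. Origin: centre of its underside.

How it is judged (in metres and radians):
At the end, for the whole second after the job is handed in: The carriage is home (joint above 0.025), the transit block lies at rest in the gap, level and aligned within 0.06 rad, with its shoulder within 4 mm of the rail's end along the gap, 6 mm across it and 5 mm in height; the slim block is still in its recess (value of joint carriage above 0.025 m and y of shoulder in the frame of mouth between -0.004 and 0.004 m and x of shoulder in the frame of mouth between -0.006 and 0.006 m and z of shoulder in the frame of mouth between -0.005 and 0.005 m and angle between the x axis of transit_block and the y axis of shaker, either way round below 0.06 rad and angle between the z axis of transit_block and the z axis of shaker, either way round below 0.06 rad and linear speed of transit_block below 0.01 m/s and z of slim_block in the frame of tray below 0.012 m); the robot touches nothing.
It fails at once if the slim block is moved by more than 20 mm (distance of slim_block from where it was at the start of the episode above 0.02 m).
It fails at once if a bystander (cup, bottle, timer, forceps, dish or jar) is moved by more than 30 mm or the cup, bottle or jar is tipped (distance of any of cup, bottle, timer, forceps, dish, jar from where it was at the start of the episode above 0.03 m or angle between any of cup, bottle, jar's own z axis and vertical above 0.5 rad).
It also fails if it takes over 58 s, if anything falls off the work surface, if the arm or the gripper's body presses on something with over 40 N, if the wrist force passes 120 N, or if a joint passes its speed limit or range.

## Working session

There is one attempt and no reset: what is moved stays moved. The work goes in short steps, Python scripts to look and compute and a tool call to move; the robot and the scene stay as the last step left them, time stands still between calls to the robot, and variables do not carry over. Pictures are saved under pics/ and viewed, at most 10 in all, crops included, and the job is handed in when it is done.

Besides the shell and the picture viewer there is one more tool, called after ">>>" as name([rows], argument=value, ...), one row to a line, values as JSON. play_rows: Moves the arm, as the interface text tells. Its arguments: {"type":"object","properties":{"translation":{"type":"array","items":{"type":"array","items":{"type":"number"}}},"yaw":{"type":"array","items":{"type":"number"}},"hand":{"type":"number"},"force":{"type":"number"}},"required":["translation","yaw"]}

```bash
ls; mkdir -p pics; python3 - <<'E'
from cell import telemetry, eyes, manip
import cv2,numpy as np
s=telemetry.read_state(); print(s)
for n in("top","scene"):
    c=eyes.camera(n); cv2.imwrite(f"pics/{n}0.png",c["pixels"][:,:,::-1]); print(n,{k:(v if k!="pixels" else 0) for k,v in c.items()})
E
```

```text
pics
{'clock': 0.0, 'joints': array([ 1.20838680e+00,  3.00513322e-01,  1.52158018e+00,  9.82775851e-06,
        1.32068583e+00, -6.65679036e-02]), 'qd': array([-0.00050127, -0.00071142, -0.00068929, -0.00021206,  0.00065092,
        0.00019261]), 'effort': array([ 5.19405803e-04, -5.31814992e+01, -3.52747321e+01,  7.08957645e-02,
        2.44008604e-02, -9.30212195e-05]), 'eef_pos': array([160.24100763, 525.86828585, 204.86354747]), 'eef_rot': array([-3.14040923e+00, -8.84345232e-05,  2.84574854e+00]), 'wrist_force': array([ 0.78276854,  0.23240738, -0.62779902]), 'moment': array([-0.0029769 , -0.02199016,  0.01028936]), 'finger_force': 0.0, 'finger_gap': 93.86164756438815}
top {'pixels': 0, 'fx': 540.784597265655, 'fy': 540.784597265655, 'cx': 322.70970680861814, 'cy': 240.33829106896715, 'cam_to_world': array([[-2.88542946e-02,  9.89202185e-01, -1.43688783e-01,
         3.03444725e+02],
       [-9.99540127e-01, -2.98944574e-02, -5.08485955e-03,
        -3.49848057e+01],
       [-9.32545238e-03,  1.43475985e-01,  9.89609861e-01,
         1.44458623e+03],
       [ 0.00000000e+00,  0.00000000e+00,  0.00000000e+00,
         1.00000000e+00]])}
scene {'pixels': 0, 'fx': 562.6692359872266, 'fy': 562.6692359872266, 'cx': 310.00978479129765, 'cy': 236.9434015776472, 'cam_to_world': array([[-8.80496537e-01,  3.39111184e-01, -3.31254363e-01,
         3.83248540e+01],
       [-4.73991973e-01, -6.40951679e-01,  6.03748752e-01,
         7.96900277e+02],
       [-7.58008618e-03,  6.88610594e-01,  7.25091713e-01,
         1.10331597e+03],
       [ 0.00000000e+00,  0.00000000e+00,  0.00000000e+00,
         1.00000000e+00]])}
```

View pics/top0.png

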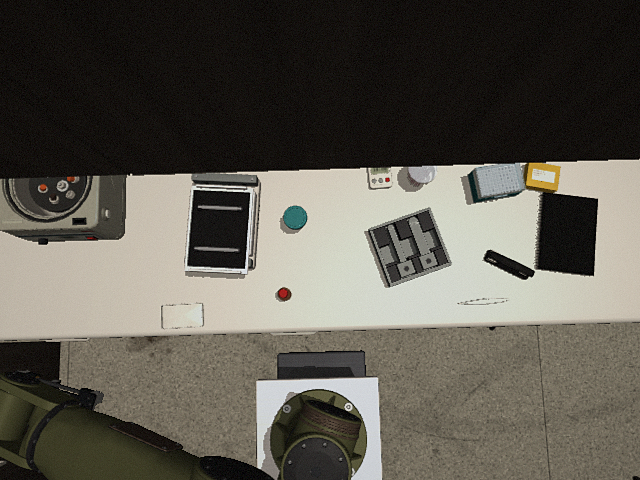

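View pics/scene0.png

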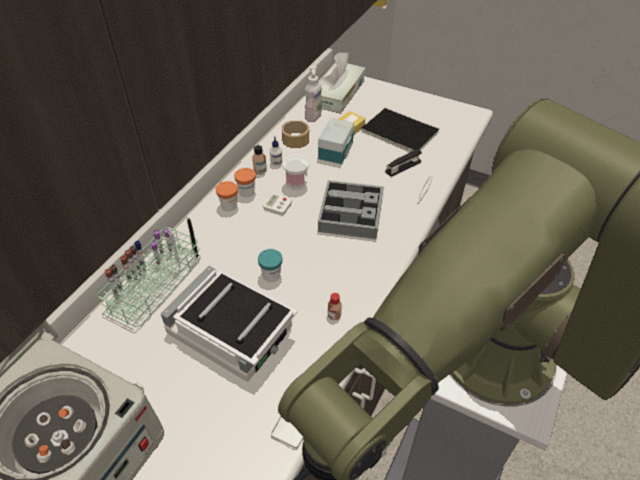

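The top view shows the shaker at about (221,228), with its lip and front at the lower edge (y≈270). The cup is at (294,217), the bottle at (284,294) and the tray at (408,247). In the tray, the left recess (+y, about (397,240)) seems to hold the wider or narrower body; a zoom will tell.

```bash
cat > h.py <<'E'
from cell import telemetry, eyes, manip
import cv2,numpy as np
from scipy.spatial.transform import Rotation as R
def ray(c,u,v,z):
    T=c["cam_to_world"]; d=np.array([(u-c["cx"])/c["fx"],-(v-c["cy"])/c["fy"],-1.]);
    d=T[:3,:3]@d; o=T[:3,3]; return o+d*(z-o[2])/d[2]
def proj(c,P):
    T=c["cam_to_world"]; p=(np.atleast_2d(P)-T[:3,3])@T[:3,:3]
    return np.c_[c["cx"]+c["fx"]*p[:,0]/-p[:,2], c["cy"]-c["fy"]*p[:,1]/-p[:,2]]
def wrist():
    s=telemetry.read_state(); c=eyes.camera("wrist")
    T=np.eye(4); T[:3,:3]=R.from_euler('xyz',s["eef_rot"]).as_matrix(); T[:3,3]=s["eef_pos"]
    c["W"]=T@c["T_tool_cam"]; return c
def wray(c,u,v,z):
    x,y=(u-c["cx"])/c["fx"],(v-c["cy"])/c["fy"]; r=np.hypot(x,y)
    k=np.sin(r)/r if r>1e-9 else 1.; d=c["W"][:3,:3]@np.array([x*k,-y*k,-np.cos(r)]); o=c["W"][:3,3]
    return o+d*(z-o[2])/d[2]
def wproj(c,P):
    p=(np.atleast_2d(P)-c["W"][:3,3])@c["W"][:3,:3]; q=np.c_[p[:,0],-p[:,1],-p[:,2]]
    rho=np.hypot(q[:,0],q[:,1]); th=np.arctan2(rho,q[:,2])
    return np.c_[c["cx"]+c["fx"]*th*q[:,0]/rho, c["cy"]+c["fy"]*th*q[:,1]/rho]
E
python3 - <<'E'
from h import *
c=eyes.camera("top"); p=c["pixels"]
for n,u,v,z in[("cup",294,217,70),("bottle",284,294,76),("tray",408,247,42),("shaker",221,228,93),("dishx",182,315,13)]: print(n,ray(c,u,v,z).round())
for n,q,z in[("deck",[(190,185),(252,187),(247,272),(187,271)],93),("tray",[(367,238),(430,210),(453,262),(389,286)],42)]:
    print(n,[ray(c,*a,z).round().tolist() for a in q])
a=cv2.resize(p[165:305,170:310],(400,400),interpolation=cv2.INTER_CUBIC); b=cv2.resize(p[200:300,360:460],(400,400),interpolation=cv2.INTER_CUBIC)
cv2.imwrite("pics/crop.png",np.hstack([a,b])[:,:,::-1])
E
```

```text
cup [566.  45.  70.]
bottle [368.  74.  76.]
tray [ 483. -250.   42.]
shaker [539. 229.  93.]
dishx [324. 348.  13.]
deck [[654.0, 309.0, 93.0], [643.0, 149.0, 93.0], [425.0, 164.0, 93.0], [432.0, 315.0, 93.0]]
tray [[510.0, -144.0, 42.0], [579.0, -313.0, 42.0], [440.0, -365.0, 42.0], [383.0, -196.0, 42.0]]
```

View pics/crop.png

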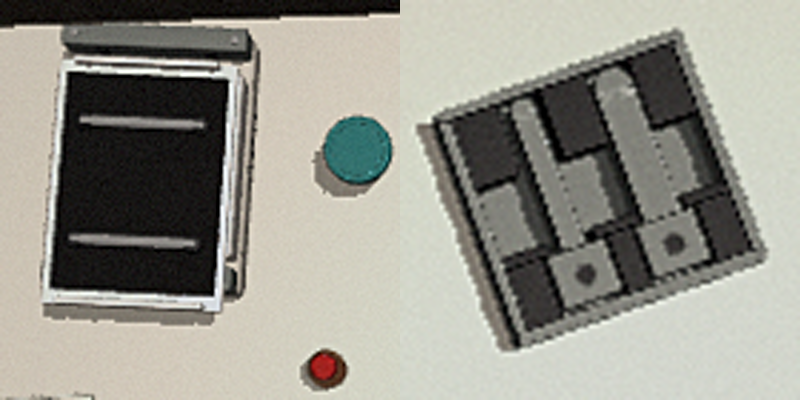

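The thicker block lies in the right-hand (-y) recess and the slim one in the left. The deck's front edge is about v=272, and the shaker is turned by roughly -0.05 rad. I'll move over the shaker front for a closer look.

>>> play_rows([
  [0.02,-0.03,0.02],
  [0.05,-0.07,0.05],
  [0.08,-0.11,0.08],
  [0.11,-0.15,0.1],
  [0.14,-0.19,0.1],
  [0.17,-0.23,0.1],
  [0.2,-0.265,0.1],
  [0.22,-0.29,0.1],
  [0.22,-0.29,0.1],
  [0.22,-0.29,0.1],
], yaw=[0.03,0.06,0.1,0.14,0.18,0.21,0.23,0.25,0.25,0.25], hand=0)

```text
clock: 1.4
eef_pos: [380.0, 236.5, 305.3]
eef_rot: [-3.142, -0.0, 3.095]
wrist_force: [-1.0, 0.1, -1.1]
finger_gap: 0.5
finger_force: 0.0
```

```bash
python3 - <<'E'
from h import *
c=wrist(); cv2.imwrite("pics/w1.png",c["pixels"][:,:,::-1]); np.save("w1.npy",c["W"]); print({k:v for k,v in c.items() if k!="pixels"})
E
```

```text
{'fx': 371.64829954431775, 'fy': 371.64829954431775, 'cx': 309.76971361418254, 'cy': 241.28542916713678, 'T_tool_cam': array([[-2.30820382e-04,  9.72093010e-01,  2.34595664e-01,
         6.74124375e+01],
       [ 9.99999969e-01,  2.46786665e-04, -3.87015583e-05,
         8.30561379e-01],
       [-9.55165960e-05,  2.34595648e-01, -9.72093037e-01,
        -1.79164667e+02],
       [ 0.00000000e+00,  0.00000000e+00,  0.00000000e+00,
         1.00000000e+00]]), 'W': array([[ 4.63215939e-02, -9.71121516e-01, -2.34045531e-01,
         3.12729066e+02],
       [ 9.98926576e-01,  4.50491746e-02,  1.07827246e-02,
         2.40401864e+02],
       [ 7.22221420e-05, -2.34293774e-01,  9.72165841e-01,
         4.84529152e+02],
       [ 0.00000000e+00,  0.00000000e+00,  0.00000000e+00,
         1.00000000e+00]])}
```

View pics/w1.png

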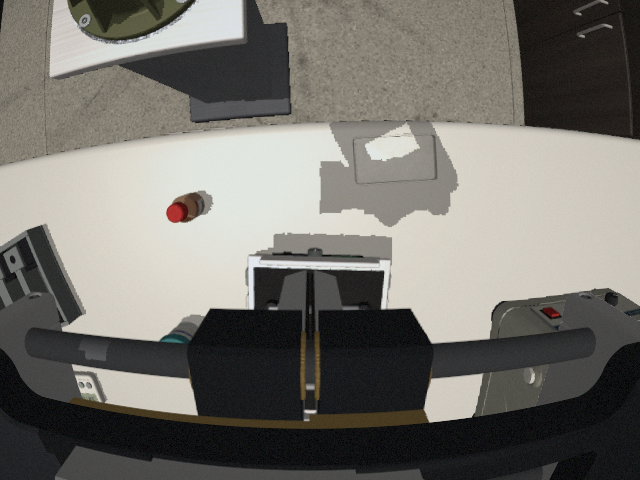

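The wrist view shows the white lip's front edge running from about (248,257) to (390,257), with the bottle at (177,213) and the cup partly hidden at (185,330). I'll locate the lip's edge and push.

```bash
python3 - <<'E'
from h import *
im=cv2.imread("pics/w1.png"); g=cv2.cvtColor(im,cv2.COLOR_BGR2GRAY).astype(int)
c=dict(fx=371.648,fy=371.648,cx=309.77,cy=241.285,W=np.load("w1.npy"))
for u in (250,255,260,270,290,310,330,350,370,380,385,390): print(u,g[245:280,u].tolist())
for u,v in[(249,256),(389,256)]: print(wray(c,u,v,107).round(1))
print(wray(c,177,210,76))
E
```

```text
250 [224, 225, 226, 224, 225, 225, 222, 225, 223, 163, 137, 196, 228, 231, 229, 230, 230, 230, 230, 229, 229, 230, 230, 231, 230, 230, 229, 230, 230, 231, 229, 230, 230, 230, 230]
255 [224, 224, 223, 224, 225, 226, 224, 222, 172, 112, 128, 186, 225, 230, 230, 230, 230, 230, 230, 231, 229, 225, 87, 45, 32, 34, 36, 33, 35, 33, 29, 38, 29, 33, 38]
260 [225, 224, 224, 223, 223, 213, 138, 135, 117, 94, 108, 162, 208, 192, 133, 199, 220, 211, 202, 210, 230, 227, 105, 48, 34, 33, 33, 29, 33, 35, 31, 24, 33, 26, 30]
270 [224, 225, 191, 136, 136, 137, 134, 139, 128, 103, 90, 95, 92, 91, 89, 181, 221, 230, 223, 199, 186, 231, 133, 65, 32, 30, 35, 36, 30, 32, 33, 35, 34, 35, 36]
290 [135, 139, 140, 138, 137, 136, 109, 56, 22, 20, 61, 90, 91, 93, 92, 133, 205, 229, 227, 221, 212, 229, 192, 113, 41, 34, 33, 33, 33, 56, 80, 83, 81, 78, 79]
310 [135, 138, 121, 87, 51, 54, 66, 66, 69, 66, 73, 82, 93, 90, 94, 92, 164, 214, 230, 226, 213, 204, 224, 165, 75, 33, 33, 35, 32, 28, 22, 32, 24, 27, 26]
330 [140, 139, 139, 138, 140, 137, 137, 137, 134, 97, 10, 47, 95, 92, 93, 94, 128, 191, 228, 229, 223, 200
[... 297 characters left out ...]
88, 95, 112, 179, 222, 228, 221, 190, 222, 219, 141, 43, 30, 35, 31, 35, 35, 31, 30, 32]
380 [138, 136, 135, 136, 136, 139, 136, 135, 136, 137, 135, 134, 126, 106, 123, 199, 225, 229, 229, 218, 209, 228, 228, 229, 228, 148, 56, 28, 33, 35, 26, 30, 33, 35, 31]
385 [136, 136, 137, 135, 138, 137, 136, 136, 136, 138, 135, 138, 126, 111, 115, 196, 224, 226, 225, 224, 224, 224, 225, 224, 224, 225, 218, 215, 217, 221, 224, 224, 224, 224, 225]
390 [132, 136, 135, 134, 137, 137, 134, 137, 133, 134, 134, 133, 136, 133, 129, 151, 180, 168, 158, 152, 162, 179, 183, 201, 185, 183, 180, 166, 148, 130, 123, 124, 128, 146, 148]
[416.7 170.8 107. ]
[423.8 320.3 107. ]
[366.66614786  83.7914683   76.        ]
```

```bash
python3 - <<'E'
from h import *
c=dict(fx=371.648,fy=371.648,cx=309.77,cy=241.285,W=np.load("w1.npy"))
a,b=wray(c,270,259.3,107),wray(c,370,262.2,107); print(a,b, -np.arctan2((b-a)[0],(b-a)[1]))
a,b=wray(c,255,256,93),wray(c,385,259.4,93); print(a,b, -np.arctan2((b-a)[0],(b-a)[1]))
for u,v in[(248,256),(391,260),(261,259),(377,262.5)]:print(wray(c,u,v,93),wray(c,u,v,107))
E
```

```text
[421.32263539 193.10444183 107.        ] [429.59812614 299.52213264 107.        ] -0.07760805139476584
[420.86310328 174.95385023  93.        ] [431.58258012 318.73031786  93.        ] -0.07441885971332042
[420.53261491 167.1044274   93.        ] [416.67785806 169.72534107 107.        ]
[432.64988168 325.61909158  93.        ] [428.36184487 322.57195911 107.        ]
[424.58113649 181.36779288  93.        ] [420.5816157  183.47868803 107.        ]
[434.70179336 309.63769828  93.        ] [430.34038586 307.16201626 107.        ]
```

>>> play_rows([
  [0.003,0.003,-0.04],
  [0.006,0.006,-0.09],
  [0.01,0.011,-0.14],
  [0.015,0.011,-0.185],
  [0.018,0.011,-0.209],
  [0.024,0.011,-0.209],
  [0.031,0.01,-0.209],
  [0.036,0.01,-0.209],
  [0.041,0.009,-0.209],
  [0.046,0.009,-0.209],
  [0.051,0.009,-0.209],
  [0.051,0.009,-0.209],
], yaw=[-0.005,-0.01,-0.02,-0.03,-0.03,-0.03,-0.03,-0.03,-0.03,-0.03,-0.03,-0.03])

```text
clock: 2.95
eef_pos: [431.9, 245.0, 96.4]
eef_rot: [3.141, 0.001, 3.065]
wrist_force: [-1.2, -0.5, 0.1]
finger_gap: 0.3
finger_force: 0.0
```

>>> play_rows([
  [0.003,0,0],
  [0.005,0,0],
  [0.007,-0.001,0],
], yaw=[0,0,0])

```text
clock: 3.32
eef_pos: [436.3, 244.8, 96.3]
eef_rot: [3.141, -0.005, 3.066]
wrist_force: [-27.7, 10.3, 15.0]
finger_gap: 0.1
finger_force: 14.3
```

The push stopped hard at 28 N, with the lip's front face at about x=444, so the carriage is home. Next I back off, rise and look at the gap's right end on the way to the tray.

>>> play_rows([
  [-0.02,0,0],
  [-0.03,0,0.03],
  [-0.03,-0.03,0.08],
  [-0.02,-0.08,0.115],
  [-0.01,-0.13,0.115],
  [-0.006,-0.18,0.115],
  [-0.006,-0.215,0.115],
  [-0.006,-0.225,0.115],
  [-0.006,-0.225,0.115],
  [-0.006,-0.225,0.115],
], yaw=[0,0,0,0,0,0,0,0,0,0])

```text
clock: 4.58
eef_pos: [432.4, 20.0, 211.4]
eef_rot: [3.141, 0.0, 3.067]
wrist_force: [0.3, 0.3, -0.2]
finger_gap: 0.9
finger_force: 0.0
```

```bash
python3 - <<'E'
from h import *
c=wrist(); cv2.imwrite("pics/w2.png",c["pixels"][:,:,::-1]); np.save("w2.npy",c["W"]); print(telemetry.read_state()["joints"])
uv=wproj(c,[[455,155,60]])[0].astype(int); print(uv)
x0,y0=max(uv[0]-100,0),max(uv[1]-75,0); a=c["pixels"][y0:y0+150,x0:x0+200]; print(x0,y0,a.shape)
cv2.imwrite("pics/w2c.png",cv2.resize(a,None,fx=4,fy=4,interpolation=cv2.INTER_CUBIC)[:,:,::-1])
E
```

```text
[-3.83958274e-02  2.96654476e-02  1.82151677e+00  7.21444522e-05
  1.29033169e+00 -1.53472241e+00]
[450 241]
350 166 (150, 200, 3)
```

View pics/w2c.png

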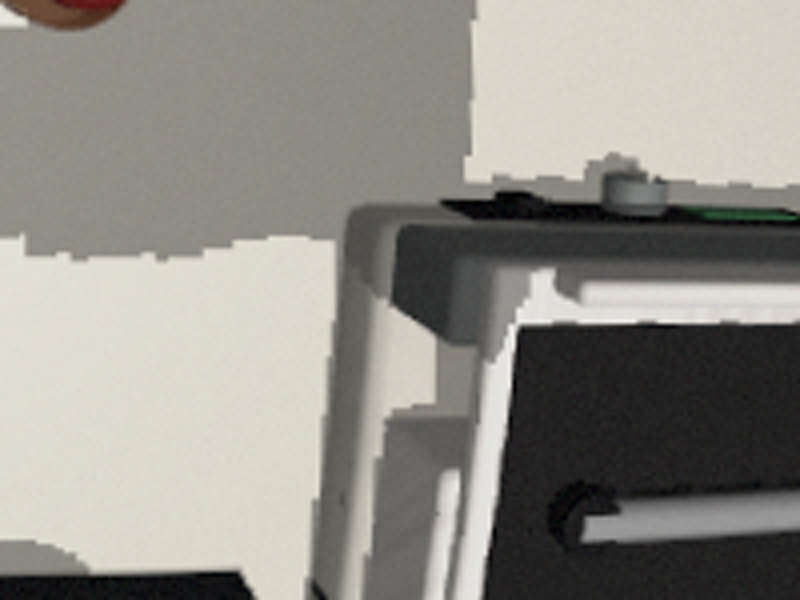

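The crop shows the rail's dark end face with its lower corners at about (397,228) and (393,303). The gap is open from there to the carriage corner at about (385,410), with the front lip at upper right. I'll cast these corners onto their planes.

```bash
python3 - <<'E'
from h import *
c=dict(fx=371.648,fy=371.648,cx=309.77,cy=241.285,W=np.load("w2.npy"))
f=lambda x,y,z: wray(c,350+x/4-.375,166+y/4-.375,z)
A=f(397,228,40);B=f(393,303,40);C=f(385,412,42);D=f(453,258,81);E=f(450,343,81)
for n,p in zip("ABCDE",(A,B,C,D,E)): print(n,p.round(1))
print("AB",np.linalg.norm(B-A),"BC",(C-B).round(1),"DE",np.linalg.norm(E-D))
# tray from wrist full image + top
t=eyes.camera("top"); p=t["pixels"]; hsv=cv2.cvtColor(p,cv2.COLOR_RGB2HSV); g=cv2.cvtColor(p,cv2.COLOR_RGB2GRAY)
m=(g<160).astype(np.uint8); m[:200]=0; m[300:]=0; m[:,:355]=0; m[:,462:]=0
cs,_=cv2.findContours(m,0,2); k=max(cs,key=cv2.contourArea); r=cv2.minAreaRect(k); bx=cv2.boxPoints(r)
q=np.array([ray(t,*b,42) for b in bx]); print(q.round(1),q.mean(0).round(1)); 
for i in range(4): d=q[(i+1)%4]-q[i]; print(np.linalg.norm(d).round(1),np.arctan2(d[1],d[0]).round(3))
print(proj(t,A),proj(t,[[449,152,81]]))
E
```

```text
A [440.9 160.7  40. ]
B [460.3 159.8  40. ]
C [488.7 157.5  42. ]
D [439.8 158.9  81. ]
E [459.7 158.7  81. ]
AB 19.426942214689873 BC [28.4 -2.3  2. ] DE 19.900602689847855
[[ 531.8 -134.7   42. ]
 [ 591.1 -315.9   42. ]
 [ 433.1 -361.6   42. ]
 [ 375.7 -183.1   42. ]] [ 482.9 -248.8   42. ]
190.6 -1.255
164.4 -2.86
187.5 1.882
163.5 0.3
[[251.23098589 267.71129316]] [[252.36205962 262.91486077]]
```

>>> play_rows([
  [0,-0.02,0],
  [-0.003,-0.05,0],
  [-0.006,-0.08,0],
  [-0.01,-0.11,0],
  [-0.013,-0.14,0],
  [-0.016,-0.17,0],
  [-0.02,-0.2,0],
  [-0.023,-0.23,0],
  [-0.027,-0.26,-0.02],
  [-0.03,-0.285,-0.03],
  [-0.034,-0.31,-0.045],
  [-0.037,-0.338,-0.06],
], yaw=[-0.17,-0.35,-0.53,-0.71,-0.89,-1.07,-1.25,-1.43,-1.61,-1.79,-1.97,-2.15], hand=0.65)

```text
clock: 6.18
eef_pos: [395.7, -319.1, 151.0]
eef_rot: [3.141, -0.0, 0.911]
wrist_force: [-0.3, 0.8, 0.0]
finger_gap: 61.0
finger_force: 0.0
```

>>> play_rows([
  [0,0,0],
  [0,0,0],
  [0,0,0],
  [0,0,0],
  [0,0,0],
], yaw=[-0.18,-0.36,-0.54,-0.547,-0.547])

```text
clock: 6.8
eef_pos: [395.6, -318.6, 151.4]
eef_rot: [-3.142, -0.0, 0.373]
wrist_force: [-0.2, 0.3, 0.0]
finger_gap: 61.0
finger_force: 0.0
```

```bash
python3 - <<'E'
from h import *
c=wrist(); cv2.imwrite("pics/w3.png",c["pixels"][:,:,::-1]); np.save("w3.npy",c["W"]); print(telemetry.read_state()["joints"])
E
```

```text
[-7.50335675e-01  2.59549555e-01  1.70416974e+00  1.57410110e-05
  1.17790378e+00  4.47856240e-01]
```

View pics/w3.png

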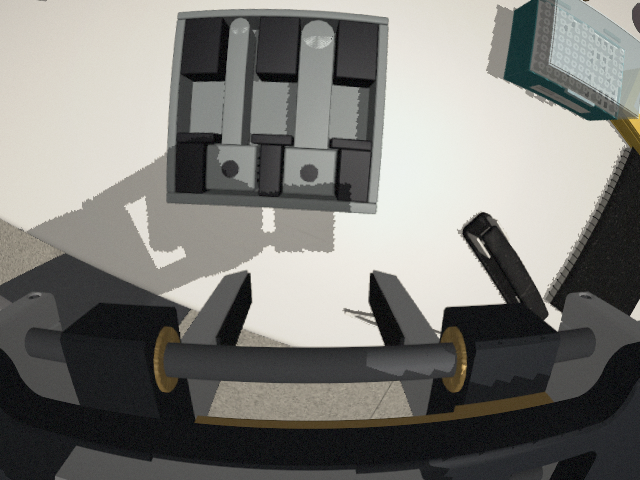

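The wrist view shows the tray nearly square-on. The thick block's body spans u≈300-332 (v 40-147), its head spans u≈284-336 (v 147-188), and the tray rim corners are near (178,12), (387,18), (376,212) and (167,200).

```bash
python3 - <<'E'
from h import *
im=cv2.imread("pics/w3.png"); g=cv2.cvtColor(im,cv2.COLOR_BGR2GRAY).astype(int)
for v in (60,75,100,120,135,165,180): print(v,280,g[v,280:345].tolist())
for u in (298,318,328): print(u,140,g[140:200,u].tolist())
print(g[15:35,318].tolist())
E
```

```text
60 280 [54, 57, 58, 57, 60, 60, 59, 59, 64, 59, 61, 63, 62, 61, 60, 56, 37, 23, 15, 80, 136, 146, 145, 146, 147, 146, 145, 147, 146, 145, 146, 149, 148, 143, 145, 144, 149, 149, 146, 146, 146, 149, 147, 147, 150, 148, 149, 147, 149, 148, 149, 151, 129, 84, 43, 13, 21, 41, 62, 60, 60, 64, 62, 62, 59]
75 280 [16, 7, 7, 11, 10, 18, 5, 15, 14, 13, 6, 16, 3, 12, 13, 12, 7, 16, 97, 136, 150, 151, 150, 149, 149, 149, 152, 149, 147, 145, 149, 148, 151, 148, 147, 151, 150, 150, 150, 149, 149, 152, 151, 150, 149, 150, 150, 154, 154, 152, 150, 138, 76, 29, 17, 13, 38, 62, 64, 64, 64, 65, 66, 66, 71]
100 280 [140, 143, 143, 142, 142, 144, 143, 106, 90, 88, 88, 88, 86, 89, 88, 85, 72, 134, 149, 151, 152, 155, 154, 152, 150, 154, 153, 152, 150, 154, 151, 153, 153, 156, 157, 154, 155, 157, 155, 155, 155, 157, 157, 156, 155, 157, 157, 155, 155, 158, 118, 143, 149, 146, 147, 148, 150, 149, 146, 148, 148, 150, 152, 150, 149]
120 280 [144, 144, 142, 144, 143, 142, 120, 91, 88, 87, 87, 88, 88, 93, 86, 95, 145, 157, 155, 154, 156, 154, 156, 155, 154, 155, 158, 154, 156, 158, 159, 156, 157, 158, 156, 161,
[... 1354 characters left out ...]
, 59, 54, 56, 57, 72, 86]
318 140 [163, 162, 161, 162, 162, 162, 163, 167, 122, 92, 127, 154, 165, 162, 162, 160, 162, 161, 161, 158, 161, 160, 162, 164, 159, 159, 160, 162, 156, 147, 145, 145, 145, 143, 145, 149, 151, 151, 159, 162, 160, 160, 161, 125, 93, 93, 93, 91, 89, 91, 91, 92, 94, 86, 76, 60, 57, 56, 60, 63]
328 140 [101, 93, 89, 82, 75, 68, 70, 82, 88, 77, 115, 141, 161, 164, 165, 166, 165, 164, 165, 164, 162, 165, 161, 161, 163, 165, 162, 162, 163, 162, 161, 162, 163, 163, 161, 163, 161, 162, 162, 160, 162, 162, 160, 130, 89, 92, 91, 90, 92, 89, 90, 94, 92, 89, 84, 71, 53, 57, 56, 57]
[144, 140, 107, 55, 61, 115, 135, 140, 139, 141, 139, 140, 140, 142, 139, 144, 144, 144, 144, 143]
```

```bash
python3 - <<'E'
from h import *
c=dict(fx=371.648,fy=371.648,cx=309.77,cy=241.285,W=np.load("w3.npy"))
f=lambda u,v,z=45: wray(c,u,v,z)[:2]
mid=[]
for v,a,b in[(60,299,332.7),(75,298,332),(100,296.7,330),(120,295.7,328.5),(135,295,327.3),(165,284,334.7),(180,283,333.3)]:
    A,B=f(a,v),f(b,v); mid.append((A+B)/2); print(v,A.round(1),B.round(1),np.linalg.norm(B-A).round(1))
mid=np.array(mid); vx,vy,x0,y0=cv2.fitLine(mid.astype(np.float32),cv2.DIST_L2,0,.01,.01).ravel(); print("axis yaw",np.arctan2(vy,vx)%np.pi,x0,y0)
tip=f(318,19.5); rear=f(309,184.3); sh=f(312,148.5); print("tip",tip,"rear",rear,np.linalg.norm(tip-rear),"sh",sh,"centre",(tip+rear)/2)
d=np.array([vx,vy]); d*=np.sign(d[0]); print("from shoulder:",sh+34*d)
q=np.array([f(*p,42) for p in[(178,12),(387,18),(376,212),(167,200)]]); print(q.round(1),q.mean(0))
E
```

```text
60 [ 524.1 -258.8] [ 533.6 -282.6] 25.7
75 [ 512.5 -262.5] [ 522.1 -286.5] 25.9
100 [ 493.7 -268.8] [ 503.  -292.3] 25.3
120 [ 478.9 -273.8] [ 488.  -296.9] 24.9
135 [ 468.  -277.5] [ 476.9 -300.3] 24.5
165 [ 443.4 -278. ] [ 457.6 -314.1] 38.8
180 [ 432.3 -281.4] [ 446.4 -317.4] 38.6
axis yaw 0.31081778 484.33228 -285.07556
tip [ 561.31617577 -259.85128442] rear [ 436.44551419 -301.24793982] 131.5536590232621 sh [ 462.95227379 -293.33189365] centre [ 498.88084498 -280.54961212]
from shoulder: [ 495.3231234  -282.93342372]
[[ 534.8 -147.4]
 [ 586.1 -309.1]
 [ 435.5 -358.7]
 [ 383.8 -196.6]] [ 485.03502287 -252.95362278]
```

>>> play_rows([
  [0.02,0.008,0],
  [0.045,0.016,0],
  [0.07,0.025,-0.02],
  [0.087,0.032,-0.05],
  [0.087,0.032,-0.085],
  [0.087,0.032,-0.085],
], yaw=[-0.02,-0.04,-0.062,-0.062,-0.062,-0.062], hand=0.53)

```text
clock: 7.6
eef_pos: [481.3, -286.0, 64.4]
eef_rot: [-3.138, 0.003, 0.309]
wrist_force: [-0.4, -0.6, 1.0]
finger_gap: 49.6
finger_force: 0.0
```

```bash
python3 - <<'E'
from h import *
c=wrist(); cv2.imwrite("pics/w4.png",c["pixels"][:,:,::-1]); np.save("w4.npy",c["W"]); s=telemetry.read_state(); print(s["joints"],s["eef_pos"],s["eef_rot"])
E
```

```text
[-6.01808391e-01  4.76235215e-01  1.62367217e+00  1.47910487e-05
  1.04319826e+00  6.60654782e-01] [ 482.10827148 -286.70470342   66.37332931] [-3.14039018e+00  9.18339609e-04  3.08326250e-01]
```

View pics/w4.png

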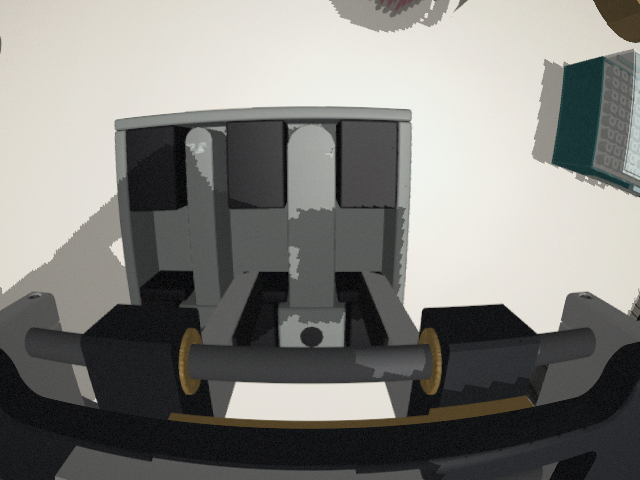

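The fingers straddle the thick block symmetrically: the tips are at u≈255 and 365, the block is centred at u≈312, and the trench front edge is at v≈208. I'll check the fore-aft position numerically.

```bash
python3 - <<'E'
from h import *
c=dict(fx=371.648,fy=371.648,cx=309.77,cy=241.285,W=np.load("w4.npy"))
d=np.array([np.cos(.311),np.sin(.311)]); n=np.array([-d[1],d[0]]); o=np.array([482.1,-286.7])
for nm,u,v,z in[("trenchfront",255,208.5,42),("trenchfront",365,208,42),("tip",312,125,45),("head rear/shoulder",312,307,45),("bodyL",288.5,190,45),("bodyR",336,190,45)]:
    p=wray(c,u,v,z)[:2]-o; print(nm,(p@d).round(1),(p@n).round(1))
E
```

```text
trenchfront 37.8 31.9
trenchfront 38.0 -28.8
tip 82.9 0.4
head rear/shoulder -19.5 0.5
bodyL 48.1 13.0
bodyR 48.1 -12.4
```

>>> play_rows([
  [0,0,-0.02],
  [0,0,-0.04],
  [0,0,-0.054],
  [0,0,-0.054],
], yaw=[0,0,0,0])

```text
clock: 8.15
eef_pos: [482.3, -287.0, 12.7]
eef_rot: [-3.141, 0.0, 0.307]
wrist_force: [0.9, 0.6, 0.3]
finger_gap: 50.0
finger_force: 0.0
```

>>> play_rows([
  [0,0,0],
  [0,0,0],
  [0,0,0],
  [0,0,0],
  [0,0,0],
], yaw=[0,0,0,0,0], hand=0, force=35)

```text
clock: 8.78
eef_pos: [482.6, -287.0, 13.0]
eef_rot: [3.141, -0.0, 0.307]
wrist_force: [-1.0, 0.5, 6.6]
finger_gap: 25.9
finger_force: 35.0
```

Gripped at 26 mm. Lift, turn and carry to in front of the mouth.

>>> play_rows([
  [0,0,0.02],
  [0,0,0.06],
  [0,0.01,0.1],
  [0,0.03,0.12],
  [-0.002,0.06,0.12],
  [-0.004,0.1,0.12],
  [-0.006,0.14,0.12],
  [-0.008,0.18,0.12],
  [-0.01,0.22,0.12],
  [-0.012,0.26,0.12],
  [-0.014,0.3,0.12],
  [-0.0165,0.323,0.12],
], yaw=[0,0,0.06,0.17,0.3,0.43,0.56,0.69,0.82,0.95,1.08,1.187])

```text
clock: 10.28
eef_pos: [465.4, 37.7, 132.3]
eef_rot: [-3.141, -0.0, 1.499]
wrist_force: [0.3, -0.0, -2.3]
finger_gap: 25.6
finger_force: 35.0
```

>>> play_rows([
  [0,0,0],
  [0,0,-0.02],
  [0,0,-0.02],
], yaw=[0,0,0])

```text
clock: 10.65
eef_pos: [465.1, 35.4, 111.5]
eef_rot: [-3.139, 0.0, 1.491]
wrist_force: [-0.3, -0.3, -2.0]
finger_gap: 25.5
finger_force: 35.0
```

```bash
python3 - <<'E'
from h import *
c=wrist(); cv2.imwrite("pics/w5.png",c["pixels"][:,:,::-1]); np.save("w5.npy",c["W"]); s=telemetry.read_state(); print(s["joints"],s["eef_pos"],s["eef_rot"])
E
```

```text
[-2.45876047e-03  2.22962508e-01  1.85191804e+00 -8.17865541e-05
  1.06791907e+00  7.66547970e-02] [465.64464013  35.43580557 112.30700737] [-3.14039471e+00  1.63832717e-04  1.49172233e+00]
```

View pics/w5.png

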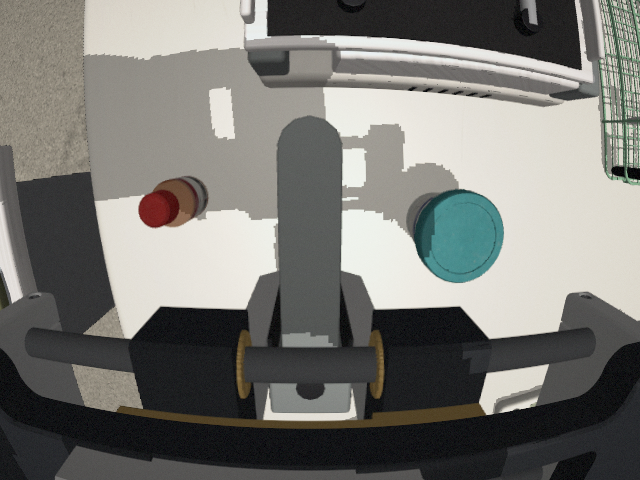

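The block hangs straight, with its nose at (310,117). Ahead, the rail end is the dark patch at u≈250-288, the gap is at about 290-333, and the carriage is right of that. The bottle (165,205) and cup (460,235) are clear on both sides.

```bash
python3 - <<'E'
from h import *
im=cv2.imread("pics/w5.png"); g=cv2.cvtColor(im,cv2.COLOR_BGR2GRAY).astype(int)
for v in range(50,90,4): print(v,g[v,244:346:2].tolist())
for v in (150,180,220,260): r=g[v,260:360]; print(v,r[::2].tolist())
E
```

```text
50 [147, 95, 98, 93, 95, 94, 97, 92, 93, 93, 96, 92, 94, 91, 92, 90, 93, 88, 93, 91, 85, 86, 82, 106, 113, 115, 113, 125, 123, 125, 123, 127, 129, 125, 125, 126, 126, 125, 121, 122, 120, 119, 119, 118, 96, 92, 97, 109, 119, 137, 135]
54 [150, 151, 77, 81, 85, 88, 86, 89, 88, 94, 90, 89, 93, 91, 93, 91, 89, 93, 92, 82, 68, 47, 51, 135, 141, 143, 143, 145, 145, 141, 144, 143, 142, 141, 143, 145, 143, 145, 145, 146, 144, 142, 144, 144, 102, 91, 107, 132, 169, 232, 236]
58 [151, 151, 85, 81, 88, 85, 90, 85, 89, 87, 85, 86, 87, 83, 83, 84, 83, 84, 86, 75, 62, 48, 51, 137, 143, 142, 143, 143, 147, 144, 145, 145, 142, 146, 145, 143, 143, 142, 147, 144, 146, 146, 143, 144, 107, 92, 90, 95, 106, 151, 155]
62 [152, 150, 120, 68, 61, 62, 63, 58, 59, 60, 56, 56, 59, 54, 56, 59, 59, 57, 56, 49, 46, 49, 50, 139, 142, 146, 148, 145, 145, 147, 144, 143, 145, 145, 145, 141, 146, 148, 147, 146, 148, 146, 145, 144, 103, 91, 91, 91, 114, 112, 110]
66 [154, 154, 155, 152, 54, 50, 47, 51, 50, 49, 51, 48, 51, 49, 49, 46, 48, 49, 51, 48, 47, 48, 56, 144, 145, 143, 143, 143, 146, 143, 141, 143, 142, 145, 146
[... 1462 characters left out ...]
239, 239, 238, 239, 240, 240]
180 [155, 153, 154, 156, 153, 155, 154, 155, 153, 83, 91, 94, 91, 93, 94, 90, 95, 94, 95, 93, 94, 90, 95, 93, 93, 94, 90, 92, 94, 92, 96, 95, 95, 94, 93, 93, 94, 93, 95, 94, 89, 217, 240, 239, 240, 240, 239, 240, 241, 238]
220 [235, 237, 239, 238, 239, 238, 239, 239, 239, 117, 90, 93, 90, 90, 94, 93, 92, 90, 92, 91, 91, 89, 94, 92, 93, 89, 91, 91, 89, 92, 92, 90, 91, 95, 95, 91, 93, 91, 96, 91, 84, 217, 240, 241, 241, 241, 241, 241, 240, 241]
260 [236, 236, 238, 237, 239, 238, 238, 237, 149, 123, 85, 91, 89, 90, 91, 92, 88, 88, 85, 94, 92, 90, 89, 90, 89, 89, 89, 91, 89, 92, 91, 89, 88, 92, 88, 88, 90, 89, 89, 92, 76, 240, 240, 240, 240, 239, 239, 240, 240, 239]
```

```bash
python3 - <<'E'
from h import *
c=dict(fx=371.648,fy=371.648,cx=309.77,cy=241.285,W=np.load("w5.npy"))
o=np.array([465.6,35.4])
for th in(1.4917,1.4948):
    d=np.array([np.cos(th),np.sin(th)]); n=np.array([d[1],-d[0]]) # n ~ +x
    print(th)
    for nm,u,v,z in[("railinner",288.5,73,40),("carr",331.5,72.5,42),("railouter",257.5,75.5,40),("bodyL150",276.8,150,144.3),("bodyR150",341,150,144.3),("bodyL260",276.7,260,144.3),("bodyR260",340.7,260,144.3),("tip",310,116.5,144.3),("cup",460,235,70),("bottle",157,209,76)]:
        p=wray(c,u,v,z)[:2]; q=p-o; print(nm,p.round(1),"along",(q@d).round(1),"across",(q@n).round(1))
E
```

```text
1.4917
railinner [460.9 159.7] along 123.6 across -14.5
carr [489.4 157.4] along 123.5 across 14.1
railouter [440.  160.3] along 122.5 across -35.4
bodyL150 [458.3 106.1] along 69.9 across -12.9
bodyR150 [483.3 104.1] along 69.9 across 12.2
bodyL260 [454.   61.7] along 25.3 across -13.7
bodyR260 [480.2  59.6] along 25.3 across 12.7
tip [472.2 118.2] along 83.1 across 0.1
cup [563.1  47.1] along 19.4 across 96.3
bottle [374.1  80. ] along 37.2 across -94.8
1.4948
railinner [460.9 159.7] along 123.6 across -14.1
carr [489.4 157.4] along 123.4 across 14.5
railouter [440.  160.3] along 122.6 across -35.0
bodyL150 [458.3 106.1] along 70.0 across -12.7
bodyR150 [483.3 104.1] along 69.9 across 12.4
bodyL260 [454.   61.7] along 25.3 across -13.6
bodyR260 [480.2  59.6] along 25.3 across 12.7
tip [472.2 118.2] along 83.1 across 0.3
cup [563.1  47.1] along 19.1 across 96.3
bottle [374.1  80. ] along 37.5 across -94.7
```

Block and gap line up within a millimetre. Lower to the gap's height and start in.

>>> play_rows([
  [0,0,-0.02],
  [0,0,-0.04],
  [0,0,-0.055],
  [0,0,-0.062],
  [0,0,-0.062],
  [0.0008,0.01,-0.062],
  [0.0016,0.02,-0.062],
  [0.0024,0.03,-0.062],
  [0.003,0.038,-0.062],
  [0.0036,0.045,-0.062],
  [0.0041,0.052,-0.062],
  [0.0041,0.052,-0.062],
], yaw=[0,0,0,0,0,0,0,0,0,0,0,0])

```text
clock: 12.2
eef_pos: [469.9, 88.5, 50.4]
eef_rot: [-3.142, -0.0, 1.494]
wrist_force: [-0.6, -0.3, -1.4]
finger_gap: 25.9
finger_force: 35.0
```

>>> play_rows([
  [0.0006,0.008,0],
  [0.0012,0.016,0],
  [0.0018,0.024,0],
  [0.0024,0.032,0],
  [0.003,0.04,0],
  [0.0036,0.048,0],
  [0.0041,0.054,0],
  [0.0041,0.054,0],
], yaw=[0,0,0,0,0,0,0,0])

```text
clock: 13.2
eef_pos: [474.0, 142.5, 50.4]
eef_rot: [3.142, -0.0, 1.494]
wrist_force: [0.7, 0.1, -1.7]
finger_gap: 26.1
finger_force: 35.0
```

>>> play_rows([
  [0.0003,0.003,0],
  [0.0005,0.006,0],
  [0.0005,0.0065,0],
  [0.0005,0.0065,-0.001],
  [0.0005,0.0065,-0.0018],
  [0.0005,0.0065,-0.0018],
], yaw=[0,0,0,0,0,0])

```text
clock: 13.95
eef_pos: [475.0, 146.4, 49.5]
eef_rot: [3.141, 0.003, 1.494]
wrist_force: [-3.1, -22.4, 13.2]
finger_gap: 25.6
finger_force: 45.4
```

>>> play_rows([
  [-0.0002,-0.004,0],
  [-0.0002,-0.004,-0.0008],
  [-0.0002,-0.004,-0.0008],
], yaw=[0,0,0])

```text
clock: 14.32
eef_pos: [474.5, 144.7, 48.0]
eef_rot: [3.141, -0.0, 1.494]
wrist_force: [0.2, -2.1, 2.1]
finger_gap: 25.6
finger_force: 35.0
```

>>> play_rows([
  [0,0,0],
  [0,0,0],
  [0,0,0],
  [0,0,0],
  [-0.001,-0.012,0],
  [-0.002,-0.025,0],
  [-0.0029,-0.037,0],
  [-0.0029,-0.037,0],
], yaw=[0,0,0,0,0,0,0,0], hand=0.64)

```text
clock: 15.32
eef_pos: [471.4, 106.6, 47.9]
eef_rot: [-3.142, 0.0, 1.492]
wrist_force: [0.0, -0.3, -0.7]
finger_gap: 60.5
finger_force: 0.0
```

```bash
python3 - <<'E'
from h import *
c=wrist(); cv2.imwrite("pics/w6.png",c["pixels"][:,:,::-1]); np.save("w6.npy",c["W"]); s=telemetry.read_state(); print(s["eef_pos"],s["eef_rot"],s["wrist_force"],s["finger_gap"])
E
```

```text
[471.50502911 107.1227696   47.95771064] [ 3.14143537e+00 -9.62821216e-05  1.49267711e+00] [0.27715939 0.34296067 0.39523378] 59.98369550215629
```

View pics/w6.png

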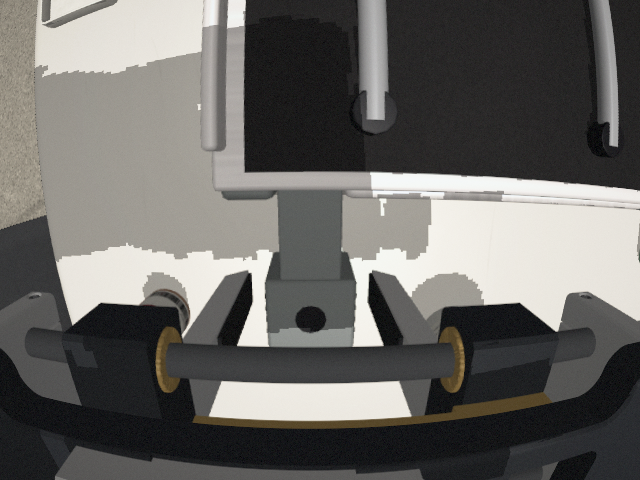

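The block lies straight in the gap with about 30 mm still to go. Its head (265-355, v 253-345) is centred between the open fingers. Grip the head and push it home.

>>> play_rows([
  [0,0,0],
  [0,0,0],
  [0,0,0],
  [0,0,0],
  [0.0006,0.008,0],
  [0.0012,0.016,0],
  [0.0018,0.022,0],
  [0.0021,0.026,0],
  [0.0021,0.026,0],
], yaw=[0,0,0,0,0,0,0,0,0], hand=0, force=20)

```text
clock: 16.5
eef_pos: [474.2, 133.0, 49.3]
eef_rot: [3.14, 0.002, 1.494]
wrist_force: [-5.5, -11.2, 20.7]
finger_gap: 39.9
finger_force: 20.0
```

>>> play_rows([
  [0,0,0],
  [0,0,0],
  [0,0,0.001],
  [0,0,0.001],
], yaw=[0,0,0,0], hand=0.5)

```text
clock: 17.0
eef_pos: [473.5, 133.7, 48.8]
eef_rot: [-3.142, -0.0, 1.494]
wrist_force: [1.0, -0.3, -0.5]
finger_gap: 47.4
finger_force: 0.0
```

>>> play_rows([
  [0,0,0],
  [0,0,0],
  [0,0,0],
  [0.0001,0.002,0],
  [0.0003,0.004,0],
  [0.0004,0.0055,0],
  [0.0004,0.0055,0],
], yaw=[0,0,0,0,0,0,0], hand=0)

```text
clock: 17.88
eef_pos: [473.9, 139.3, 48.8]
eef_rot: [-3.141, -0.0, 1.494]
wrist_force: [0.2, 1.8, -1.4]
finger_gap: 39.7
finger_force: 20.0
```

Pushing is smooth now. I'll continue to contact.

>>> play_rows([
  [0.0001,0.0015,0],
  [0.0002,0.003,0],
  [0.0003,0.0045,0],
  [0.0003,0.0045,0],
], yaw=[0,0,0,0])

```text
clock: 18.38
eef_pos: [474.3, 142.0, 48.8]
eef_rot: [-3.141, 0.003, 1.494]
wrist_force: [-0.6, -16.5, 1.1]
finger_gap: 39.7
finger_force: 20.0
```

Contact is at y≈142, so the shoulder is at about y=160, matching the rail end. Release and check.

>>> play_rows([
  [0,0.001,0],
  [0,0.001,0],
], yaw=[0,0])

```text
clock: 18.62
eef_pos: [474.3, 142.4, 48.8]
eef_rot: [-3.141, 0.004, 1.494]
wrist_force: [0.9, -21.5, 1.5]
finger_gap: 39.8
finger_force: 20.0
```

>>> play_rows([
  [0,0,0],
  [0,0,0],
  [0,0,0],
  [0,0,0],
  [-0.002,-0.02,0.005],
  [-0.005,-0.05,0.03],
  [-0.005,-0.06,0.06],
  [-0.005,-0.06,0.06],
], yaw=[0,0,0,0,0,0,0,0], hand=0.6)

```text
clock: 19.62
eef_pos: [470.2, 84.2, 110.6]
eef_rot: [3.138, -0.001, 1.493]
wrist_force: [0.7, -0.3, 0.4]
finger_gap: 56.5
finger_force: 0.0
```

```bash
python3 - <<'E'
from h import *
c=wrist(); p=c["pixels"]; cv2.imwrite("pics/w7.png",p[:,:,::-1]); np.save("w7.npy",c["W"]); print(telemetry.read_state()["wrist_force"])
uv=wproj(c,[[473,145,75]])[0].astype(int); print(uv)
x0,y0=uv[0]-100,max(uv[1]-75,0); print(x0,y0); cv2.imwrite("pics/w7c.png",cv2.resize(p[y0:y0+150,x0:x0+200],None,fx=4,fy=4,interpolation=cv2.INTER_CUBIC)[:,:,::-1])
E
```

```text
[-0.14722634  0.11259776 -0.27192584]
[305 166]
205 91
```

View pics/w7c.png

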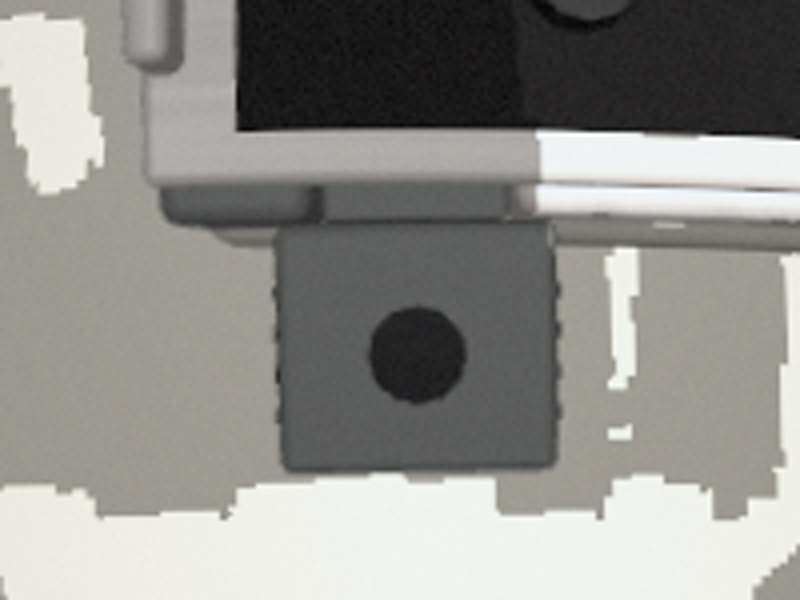

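The crop shows the head's shoulder edge (v≈222) flush with the rail's end face (bottom also v≈222). The body fills the gap between rail and carriage (320 to 508 px, about 27 mm scaled by the head width), so it is square and home. The gripper is clear.

```bash
python3 -c "
from cell import manip; print(manip.sign_off())"
```

```text
the job is handed in; nothing more can be done
None
```

The carriage is home against its rear stop and the transit block is pushed fully in with its shoulder flush on the rail end; the slim block and the other bench items were left alone, and the job was handed in at about 20 s of the 58 s limit (no verdict was returned).

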